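Clear the vessels, load the seal matrix into the vise, put the vessels back

TASK

The bronze seal matrix is needed in the vise, but the crucible, the amber jar and the red tin are crowding it in on the stock tray: first stand all three of them upright on the blue mat, then lay the matrix flat on the vise bed midway between the open jaws, centred along them, ready to clamp. After that put each of the three back upright on the tray exactly where it stood at the start. Lower each thing into place rather than dropping it, and leave the loupe, the calipers and the wax stick where they lie.

Things in the scene. Friction and masses are not known exactly. Their poses are not given: they have to be found in the camera images.
- crucible_center (a point): loose white ceramic crucible, flat white lid with a blue ring: upright cylinder 54 mm in diameter, 76 mm tall, sides straight up to 64 mm, about 0.25 kg; the point is its centre, 38 mm above its underside; z is its upward axis. The three vessels stand round the matrix on the tray, one in front of it (-x of the tray) and one on either side, 10 to 15 mm from it; which one is where differs
- amber_jar_center (a point): loose amber-brown jar with a white paper band and a black screw cap, upright cylinder 52 mm in diameter, 78 mm tall, sides straight up to 58 mm, about 0.2 kg; the point is its centre, 39 mm above its underside; z is its upward axis. Stands on the tray beside or in front of the matrix
- red_tin_center (a point): loose red tin with a red lid, upright cylinder 54 mm in diameter, 74 mm tall, sides straight up to 64 mm, about 0.18 kg; the point is its centre, 37 mm above its underside; z is its upward axis. Stands on the tray beside or in front of the matrix
- matrix_center (a point): loose dark bronze seal matrix, a disc 40 mm in diameter and 14 mm tall lying flat, engraved rings and star on its upper face, about 0.15 kg; the point is its centre, 7 mm above its underside; z is its upward axis. Lies towards the back of the tray among the three vessels, which are far taller and leave no room for a gripper
- tray: fixed brown wooden stock tray, lined with grey felt, carrying the vessels and the matrix: board 170 mm (x) by 250 mm (y), its upper face 12 mm above the shelf; rails 10 mm thick standing 18 mm above the board run along its back (+x) edge and both ends (y), the front (-x) is open; origin at the centre of its underside
- mat: fixed blue silicone mat on the shelf, the side area for the cleared vessels: 250 mm along its x, 130 mm along its y, 4 mm thick, with room for three vessels in a row along x; origin at the centre of its underside. It lies to the left or to the right of the tray, the vise on the other side
- vise_bed (a point): small fixed green vise, jaws open; the point is the middle of the flat bed between the jaws, on its surface, 20 mm above the shelf. The jaw faces lie 30 mm from it along +x and -x (60 mm apart), are 62 mm long along y and stand 20 mm above the bed; the gap is open along y, so fingers fit beside the matrix along y only. Screw and cross bar, 41 mm high, reach to -x 145 mm. The jaws stay put
- loupe_center (a point): loose black-rimmed glass loupe lying on the shelf, lens ring 54 mm in diameter and 10 mm high with a short handle along its -x out to 69 mm; the point is the centre of the lens ring; bystander, not to be moved
- calipers_center (a point): loose brass calipers lying on the shelf, 150 mm long along x, up to 48 mm wide and 8 mm high; the point is the middle of the beam; bystander, not to be moved
- wax_stick_center (a point): loose red wax stick lying on the shelf, 90 mm long along y, 12 mm wide and 11 mm high; the point is its centre; bystander, not to be moved
Mind the look-alikes: they are no part of the job. Of the things that look like the part that bears crucible_center, the largest one is meant.

How it is judged (in metres and radians):
On the way, in this order (a step that is already met when the one before it is completed fails the run):
1. the crucible, the amber jar and the red tin all stand upright on the blue mat, let go, and the matrix still lies in its place (x of crucible_center in the frame of mat between -0.118 and 0.118 m and y of crucible_center in the frame of mat between -0.058 and 0.058 m and z of crucible_center in the frame of mat between 0.038 and 0.046 m and angle between each of crucible_center, amber_jar_center, red_tin_center's own z axis and vertical below 0.12 rad and contact force between the fingers and crucible below 0.5 N and x of amber_jar_center in the frame of mat between -0.118 and 0.118 m and y of amber_jar_center in the frame of mat between -0.058 and 0.058 m and z of amber_jar_center in the frame of mat between 0.039 and 0.047 m and contact force between the fingers and amber_jar below 0.5 N and x of red_tin_center in the frame of mat between -0.118 and 0.118 m and y of red_tin_center in the frame of mat between -0.058 and 0.058 m and z of red_tin_center in the frame of mat between 0.037 and 0.045 m and contact force between the fingers and red_tin below 0.5 N and distance of matrix_center from where it was at the start of the episode below 0.03 m), for 0.2 s.
2. the matrix lies flat on the vise bed midway between the jaws, let go, while the three vessels still stand on the mat (x of matrix_center in the frame of vise_bed between -0.0095 and 0.0095 m and y of matrix_center in the frame of vise_bed between -0.012 and 0.012 m and z of matrix_center in the frame of vise_bed between 0.003 and 0.011 m and angle between each of matrix_center, crucible_center, amber_jar_center, red_tin_center's own z axis and vertical below 0.12 rad and contact force between the fingers and matrix below 0.5 N and x of crucible_center in the frame of mat between -0.118 and 0.118 m and y of crucible_center in the frame of mat between -0.058 and 0.058 m and z of crucible_center in the frame of mat between 0.038 and 0.046 m and contact force between the fingers and crucible below 0.5 N and x of amber_jar_center in the frame of mat between -0.118 and 0.118 m and y of amber_jar_center in the frame of mat between -0.058 and 0.058 m and z of amber_jar_center in the frame of mat between 0.039 and 0.047 m and contact force between the fingers and amber_jar below 0.5 N and x of red_tin_center in the frame of mat between -0.118 and 0.118 m and y of red_tin_center in the frame of mat between -0.058 and 0.058 m and z of red_tin_center in the frame of mat between 0.037 and 0.045 m and contact force between the fingers and red_tin below 0.5 N), for 0.2 s.
At the end, for the whole second after the job is handed in: matrix flat on the vise bed, within 9.5 mm of midway between the jaws and 12 mm of the middle along them; each vessel upright on the tray within 15 mm of its own starting place; all let go and at rest; loupe, calipers and wax stick within 20 mm of where they lay (x of matrix_center in the frame of vise_bed between -0.0095 and 0.0095 m and y of matrix_center in the frame of vise_bed between -0.012 and 0.012 m and z of matrix_center in the frame of vise_bed between 0.003 and 0.011 m and angle between each of matrix_center, crucible_center, amber_jar_center, red_tin_center's own z axis and vertical below 0.12 rad and contact force between the fingers and matrix below 0.5 N and distance of each of crucible_center, amber_jar_center, red_tin_center from where it was at the start of the episode below 0.015 m and contact force between the fingers and crucible below 0.5 N and contact force between the fingers and amber_jar below 0.5 N and contact force between the fingers and red_tin below 0.5 N and distance of each of loupe_center, calipers_center, wax_stick_center from where it was at the start of the episode below 0.02 m); the robot touches nothing.
It fails at once if a vessel is tipped over (angle between any of crucible_center, amber_jar_center, red_tin_center's own z axis and vertical above 0.6 rad).
It fails at once if a vessel or the matrix is let fall or flung (moving faster than 0.6 m/s while no finger holds it, a free fall of about 18 mm) ((linear speed of crucible above 0.6 m/s and contact force between the fingers and crucible below 0.1 N) or (linear speed of amber_jar above 0.6 m/s and contact force between the fingers and amber_jar below 0.1 N) or (linear speed of red_tin above 0.6 m/s and contact force between the fingers and red_tin below 0.1 N) or (linear speed of matrix above 0.6 m/s and contact force between the fingers and matrix below 0.1 N)).
It fails at once if the loupe, the calipers or the wax stick is pushed more than 20 mm out of its place (distance of any of loupe_center, calipers_center, wax_stick_center from where it was at the start of the episode above 0.02 m).
It also fails if it takes over 141 s, if anything falls off the work surface, if the arm or the gripper's body presses on something with over 40 N, if the wrist force passes 120 N, or if a joint passes its speed limit or range.

ROBOT

A 6-joint arm with a two-finger parallel gripper is mounted at the origin on the work surface. World frame = base frame: x ahead of the robot, y to its left, z up, the work surface at z = 0. Lengths are in mm, angles in rad, forces in N, time in s.
With the tool pointing down it reaches from about 300 to 875 mm from the base axis. Payload 4.2 kg.
Tool frame: the origin (TCP) lies on the centre line of the jaws, within the pads' length; the fingertips stand 14 mm ahead of it and the grasp point (between the pads) lies 5 mm behind it; z points along the fingers, y is the line along which they close (so a half turn about z gives the same grasp; the last joint's range is limited). The gripper opens to 85 mm and grips with 20 to 120 N. Pads are 22 mm wide; open, the fingers measure 114 mm over their backs; the gripper's body (76 mm by 85 mm) begins 54 mm behind the grasp point. The pads swing forward as they close: fully open they stand 13 mm farther back than shut.
Start: joints at [1.259, 0.32, 1.565, -0, 1.257, -0.02], TCP at [165.415, 550.707, 245.338] pointing down, gripper open.
Joint ranges: [-3.11, 3.11], [-0.84, 2.01], [0.21, 2.61], [-1.34, 4.49], [0.05, 2.63], [-2.56, 2.56]. Speed limits (rad/s): [2.57, 2.57, 3.14, 3.14, 3.14, 3.14].

INTERFACE

Orientations are given as a rotation vector (axis times angle).
In Python, from cell import bot, let_go, grab, viewer, order gives the robot as it stands. Calls block until the motion is done:
- bot.movep(position, orientation): joint-space move of the TCP to a pose.
- bot.move_straight(position, velocity=150, rot=None): straight line of the TCP; rot=None keeps the orientation; velocity is the mean speed in mm/s.
- bot.move_j(angles): joint-space move.
- let_go() and grab(grip_force=None): open the fingers fully, or close them until they stop; grip_force is the grip in N (None keeps the last).
- bot.dwell(seconds).
- bot.ik(position, orientation): joint angles nearest the present ones, or None.
- bot.get_state(): the state.
- viewer.read_camera(name): name is "scene" or "top"; returns a dict with "color" (400x640x3 uint8, red, green, blue), "range_z" (400x640 float32, mm along the optical axis (not along the pixel's ray), 0 where there is no reading), "intrinsics" (3x3 intrinsics, pixels), "world_from_camera" (4x4, takes a point from camera to world coordinates). Camera axes: x right, y up, looking along -z (the intrinsics and any distortion apply to the point x, -y, -z); pixel columns grow to the right and rows downward; lengths in mm; the calibration is good to about 2 mm. A picture is of the moment at which its call begins.
A pose or a line that the arm cannot do raises bot.MotionError and nothing moves.
- order.job_done(): hands the job in; it is judged then, once.
The state is a dict: "time_s": time; "qpos": joint angles; "dq": joint speeds; "effort": joint torques, N m; "position": TCP position; "eef_rot": TCP orientation; "ft_force": force on the tool from outside, world axes, zero at the start; "moment": the same for the moment, N m; "finger_gap": opening from 0.0 (shut) to 1.0 (fully open); "grip_force": force on a finger pad.
Only numpy, scipy, OpenCV 4.12 (cv2) and the standard library are available. Lean on these libraries where they do the work, as an engineer would, in place of code of your own. Each camera call takes 0.05 s, during which the arm holds its last target. There are 200 camera calls.

## Working session

There is one attempt and no reset: what is moved stays moved. The work goes in short steps, each a Python script; the robot and the scene stay as the last script left them, time stands still between calls to the robot, and variables do not carry over. Pictures are saved under pics/ and viewed, at most 14 in all, crops included, and the job is handed in when it is done.

```bash
ls; mkdir -p pics; python3 - <<'E'
from cell import bot,viewer
import cv2,numpy as np
for n in("top","scene"):
    d=viewer.read_camera(n); cv2.imwrite(f"pics/{n}0.png",cv2.cvtColor(d["color"],cv2.COLOR_RGB2BGR)); np.savez(f"{n}0.npz",**d)
    print(n,d["intrinsics"].round(1).tolist(),d["world_from_camera"].round(3).tolist(),(d["range_z"]>0).mean(), [k for k in d])
s=bot.get_state();print(s)
E
```

```text
pics
top [[517.9, 0.0, 328.8], [0.0, 517.9, 200.0], [0.0, 0.0, 1.0]] [[-0.023, 0.986, -0.166, 368.132], [-0.999, -0.019, 0.025, 15.616], [0.022, 0.167, 0.986, 1071.596], [0.0, 0.0, 0.0, 1.0]] 0.99608984375 ['color', 'range_z', 'intrinsics', 'world_from_camera']
scene [[485.4, 0.0, 313.4], [0.0, 485.4, 199.5], [0.0, 0.0, 1.0]] [[-0.105, -0.774, 0.624, 1334.89], [0.994, -0.093, 0.052, 50.913], [0.018, 0.626, 0.779, 1053.667], [0.0, 0.0, 0.0, 1.0]] 0.9962421875 ['color', 'range_z', 'intrinsics', 'world_from_camera']
{'time_s': 0.1, 'qpos': array([ 1.25902148e+00,  3.20241467e-01,  1.56552362e+00,  3.46340001e-05,
        1.25740187e+00, -1.99935918e-02]), 'dq': array([ 0.00095493, -0.00187369, -0.00364302, -0.00161854, -0.000478  ,
        0.00162528]), 'effort': array([ 2.69544489e-04, -4.16413629e+01, -2.34702694e+01, -1.88080242e-05,
        4.86575198e-03,  9.27454806e-07]), 'position': array([165.27077028, 550.33113965, 244.57153578]), 'eef_rot': array([-4.56678785e-01, -3.10792625e+00,  2.43019069e-03]), 'ft_force': array([ 0.10546669, -0.3533333 ,  0.35891915]), 'moment': array([-0.00169973,  0.05370421, -0.01780721]), 'grip_force': 0.0, 'finger_gap': 0.9993591297523536}
```

View pics/top0.png

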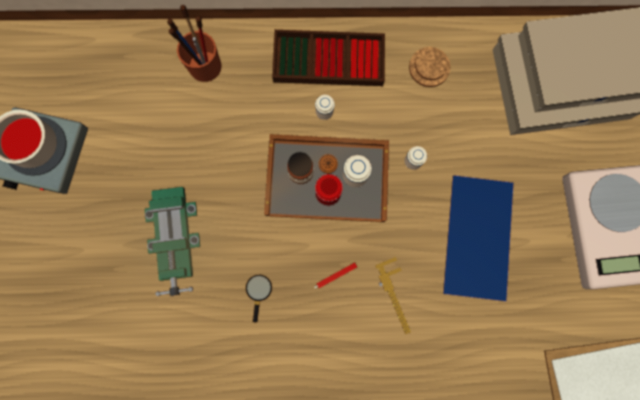

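View pics/scene0.png

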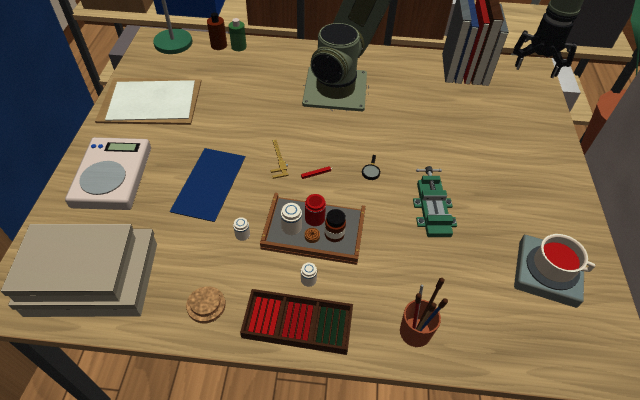

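The top view shows the tray at (328,178) with the jar at (300,165), crucible (358,168), tin (329,188) and matrix (328,162). The vise is near (170,235), the mat at (479,238), and the two small look-alike crucibles at (325,105) and (417,156). Next I measure all of these.

```bash
cat > vis.py <<'E'
import numpy as np,cv2
def cloud(d):
    K,T,z=d["intrinsics"],d["world_from_camera"],d["range_z"]
    v,u=np.mgrid[:400,:640]
    c=np.stack([(u-K[0,2])/K[0,0]*z,-(v-K[1,2])/K[1,1]*z,-z],-1)
    return c@T[:3,:3].T+T[:3,3]
def plane(d,uv,h):
    K,T=d["intrinsics"],d["world_from_camera"]; uv=np.asarray(uv,float).reshape(-1,2)
    r=np.c_[(uv[:,0]-K[0,2])/K[0,0],-(uv[:,1]-K[1,2])/K[1,1],-np.ones(len(uv))]@T[:3,:3].T
    return T[:3,3]+r*((h-T[2,3])/r[:,2])[:,None]
def pix(d,P):
    K,T=d["intrinsics"],d["world_from_camera"]; c=(np.asarray(P)-T[:3,3])@T[:3,:3]
    return K[0,2]-K[0,0]*c[...,0]/c[...,2],K[1,2]+K[1,1]*c[...,1]/c[...,2]
def circ(d,box,h,mask):
    """rim circle: rays of the mask's contour cast on plane h"""
    m=np.zeros((400,640),np.uint8); x0,y0,x1,y1=box; m[y0:y1,x0:x1]=mask[y0:y1,x0:x1]
    cs,_=cv2.findContours(m,cv2.RETR_EXTERNAL,cv2.CHAIN_APPROX_NONE); c=max(cs,key=cv2.contourArea)
    P=plane(d,c,h)[:,:2].astype(np.float32)
    e=cv2.fitEllipse(P); return np.round(e[0],1),np.round(e[1],1),np.round(cv2.minEnclosingCircle(P)[0],1)
E
python3 - <<'E'
from vis import *
D={n:dict(np.load(n+"0.npz")) for n in("top","scene")}
boxes={"top":dict(crucible=(338,148,378,190,88),jar=(282,145,318,188,90),tin=(312,170,346,206,86),matrix=(316,150,341,172,26)),
"scene":dict(crucible=(274,195,302,236,88),jar=(322,200,350,246,90),tin=(302,188,330,230,86),matrix=(303,225,322,243,26))}
for n,d in D.items():
    W=cloud(d); Z=W[...,2]
    print(n,"shelf z",np.median(Z[290:330,200:240] if n=="top" else Z[180:185,340:355]))
    for k,b in boxes[n].items():
        m=(abs(Z-b[4])<6) if k!="matrix" else (abs(Z-26)<6)
        sub=Z[b[1]:b[3],b[0]:b[2]]; mm=m[b[1]:b[3],b[0]:b[2]]
        pts=W[b[1]:b[3],b[0]:b[2]][mm]
        print(k,mm.sum(),"top z",np.median(pts[:,2]).round(1),"mean",pts.mean(0).round(1),circ(d,b[:4],b[4],(m*255).astype(np.uint8)))
    hsv=cv2.cvtColor(d["color"],cv2.COLOR_RGB2HSV)
    blue=((hsv[...,0]>105)&(hsv[...,0]<125)&(hsv[...,1]>150)).astype(np.uint8)
    if n=="scene": blue[:, :150]=0
    c=max(cv2.findContours(blue,0,1)[0],key=cv2.contourArea)
    print("mat",cv2.minAreaRect(plane(d,c,4)[:,:2].astype(np.float32)))
d=D["top"]; W=cloud(d); Z=W[...,2]
np.set_printoptions(linewidth=250)
# orthographic 1mm resample of the vise region, both cameras
for n,(x0,x1,y0,y1) in {"vise":(160,420,230,420),"tray":(330,530,-140,170)}.items():
    X,Y=np.meshgrid(np.arange(x1,x0,-.5),np.arange(y1,y0,-.5),indexing="ij")
    H=20 if n=="vise" else 26
    out=[]
    for c in ("top","scene"):
        u,v=pix(D[c],np.stack([X,Y,X*0+(40 if n=="vise" else 26)],-1))
        out.append(cv2.remap(D[c]["color"],u.astype(np.float32),v.astype(np.float32),1))
    im=np.hstack(out) if n=="vise" else np.vstack(out)
    cv2.imwrite(f"pics/o_{n}.png",cv2.resize(im,None,fx=min(1,790/im.shape[1],590/im.shape[0]),fy=min(1,790/im.shape[1],590/im.shape[0]))[...,::-1]); print(n,im.shape)
print(Z[180:300:3,140:204:3].astype(int))
E
```

```text
top shelf z 0.5225189932914418
crucible 489 top z 88.3 mean [595.6 -64.7  88.2] (array([597.5, -66.8]), array([45.5, 46.9]), array([597.6, -66.6]))
jar 449 top z 90.0 mean [605.3  45.9  90.1] (array([606.1,  46.3]), array([44.5, 45.8]), array([605.9,  46.3]))
tin 490 top z 86.4 mean [560.4  -9.2  86.3] (array([560.5,  -9.2]), array([46.8, 48. ]), array([559.4,  -8.7]))
matrix 272 top z 26.5 mean [621.9 -10.1  26.5] (array([622. , -10.1]), array([36.2, 38.5]), array([621.7, -10.3]))
mat ((465.0483703613281, -321.70648193359375), (124.2994155883789, 243.47720336914062), 81.87777709960938)
scene shelf z -0.06992609061353505
crucible 243 top z 88.0 mean [602.9 -66.7  88. ] (array([602.6, -66.7]), array([45.2, 49.1]), array([603.5, -66.2]))
jar 253 top z 89.6 mean [608.4  44.6  89.5] (array([610.9,  46.6]), array([43.6, 48.8]), array([611.9,  46.8]))
tin 264 top z 86.2 mean [569.5  -6.1  86.1] (array([564.9,  -9.4]), array([46.8, 49. ]), array([565.3,  -9.4]))
matrix 173 top z 26.4 mean [626.   -9.9  26.2] (array([625.7, -10. ]), array([38. , 41.1]), array([626. , -10.6]))
mat ((467.28128
[... 3949 characters left out ...]
    2    0    4   -2]
 [  -2    1    0    0   -1    0    0    0   -1    2   34   41   31   -1    0    0   -1   -1   -2    1   -1   -1]
 [   0    0    0    0    1    0    0   -1    0    1   36   39   31    3    0   -4    4    4    3   -3    0    0]
 [   2    3    2   -1    2    0    0    2    0    3   38   38   37    0    0    0   34   33    0    0    1    3]
 [   1    0    1    2    3    2    3    2    0   36   38   43   38   34   34   34    1   34   -1    2   -2    0]
 [  -3    2    2    3    1   35   34   37   33    0   42   40   38   33    0    0    1    0   -4    5    1   -2]
 [   1    0   -1    2    2   -1   -2    1    1    0   -2    0    0   -4    1    2   -2    3    0    2    0    0]]
```

View pics/o_vise.png

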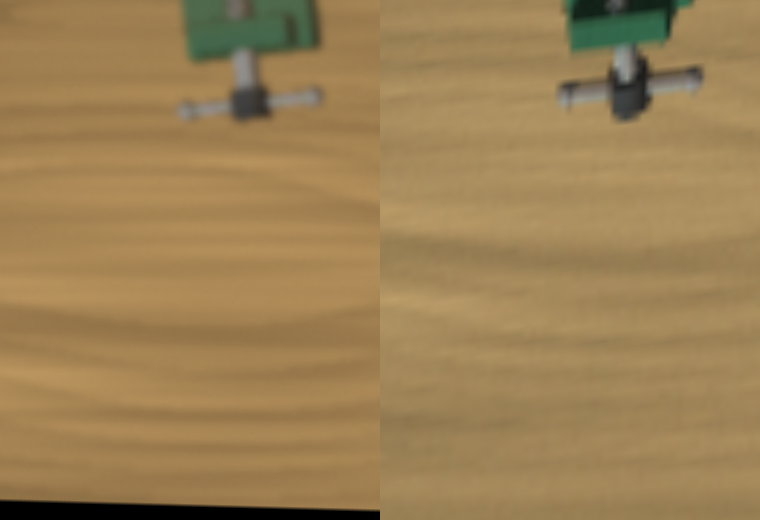

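The vise window was cropped too near the robot. The two cameras agree to about 4 mm, so I'll average them. I'll fit the vise from the jaw-height mask.

```bash
python3 - <<'E'
from vis import *
D={n:dict(np.load(n+"0.npz")) for n in("top","scene")}
out=[]
X,Y=np.meshgrid(np.arange(580,380,-.5),np.arange(400,220,-.5),indexing="ij")
for c in D:
    d=D[c];W=cloud(d)
    u,v=pix(d,np.stack([X,Y,X*0+40],-1)); u=u.astype(np.float32);v=v.astype(np.float32)
    im=cv2.remap(d["color"],u,v,1)
    zz=cv2.remap(cv2.medianBlur(W[...,2].astype(np.float32),3),u,v,0)
    g=(abs(zz-41)<9).astype(np.uint8)
    cs=cv2.findContours(g,0,2)[0]; print(c)
    for q in cs:
        if cv2.contourArea(q)>1200:
            (a,b),s,t=cv2.minAreaRect(q); print(" block centre",580-b/2,400-a/2,"size",np.array(s)/2,t, (np.stack([580-cv2.boxPoints(((a,b),s,t))[:,1]/2,400-cv2.boxPoints(((a,b),s,t))[:,0]/2],1)).round().tolist())
    im[cv2.morphologyEx(g,cv2.MORPH_GRADIENT,np.ones((3,3)))>0]=(255,0,255)
    out.append(im)
cv2.imwrite("pics/o_vise2.png",np.hstack(out)[...,::-1])
X,Y=np.meshgrid(np.arange(690,360,-.8),np.arange(260,-420,-.9),indexing="ij")
d=D["top"];u,v=pix(d,np.stack([X,Y,X*0],-1));cv2.imwrite("pics/o_all.png",cv2.remap(d["color"],u.astype(np.float32),v.astype(np.float32),1)[...,::-1])
E
```

```text
top
 block centre 426.5 307.25 size [92.  68.5] 90.0 [[472.0, 342.0], [472.0, 273.0], [380.0, 273.0], [380.0, 342.0]]
 block centre 539.8654403686523 316.3676223754883 size [26.18903732 68.86624146] 83.34557342529297 [[549.0, 352.0], [557.0, 284.0], [531.0, 281.0], [523.0, 349.0]]
scene
 block centre 430.77691650390625 307.80743408203125 size [ 67.82899475 100.37759399] 1.9091525077819824 [[382.0, 343.0], [482.0, 340.0], [480.0, 272.0], [379.0, 276.0]]
 block centre 545.0714111328125 316.80015563964844 size [29.29315186 69.94656372] 83.21102905273438 [[555.0, 353.0], [564.0, 284.0], [535.0, 280.0], [526.0, 350.0]]
```

View pics/o_vise2.png

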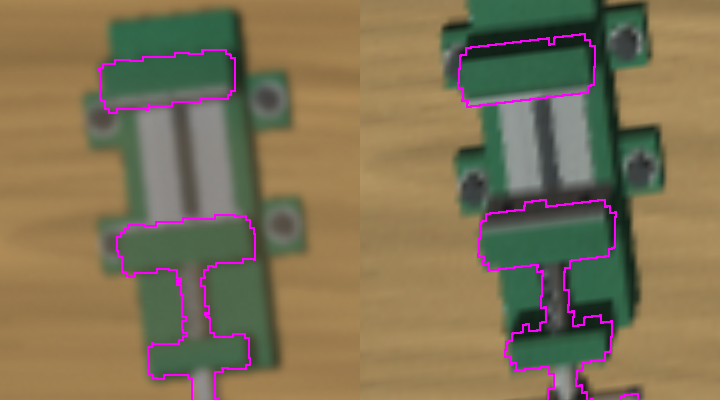

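View pics/o_all.png

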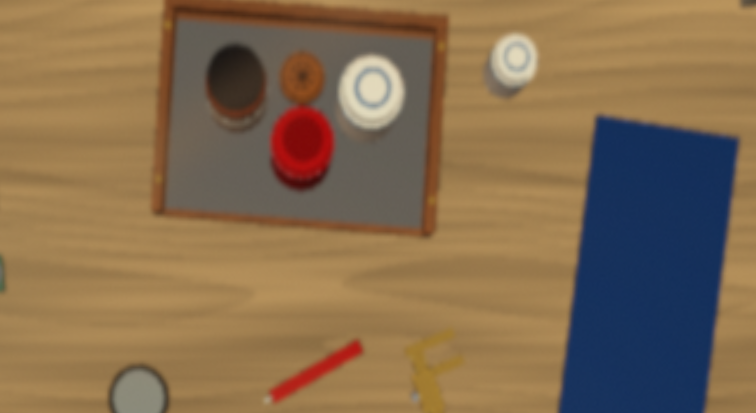

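The overlays show the jaw blocks. The gap midpoint is about (500, 312) in both views, with a vise yaw of about 0.116. The vessel-to-matrix gaps come out at 13–14 mm, matching the spec. I'll grip the vessels along the tray's x axis, with the tips above the matrix and rails. First up is the tin.

```bash
cat > act.py <<'E'
import numpy as np
from scipy.spatial.transform import Rotation as R
from cell import bot,let_go,grab,viewer,order
TR=-0.047; VY=0.116+np.pi/2; MX=np.array([.99,-.143]); MY=np.arctan2(.99,.143)   # tray x, vise y, mat x / y directions
M=np.array([466.2,-321.4])
START=dict(tin=(562.5,-9.3),crucible=(600,-66.8),jar=(608.5,46.4))
SLOT=dict(tin=M-80*MX,crucible=M,jar=M+80*MX)
MATRIX=(623.8,-10.1); BED=(500,311.8); HI=180
def hover(xy,th):
    """joint move above xy, choosing the half turn with the smaller wrist motion"""
    q=bot.get_state()["qpos"]; best=None
    for t in(th,th+np.pi):
        y=np.array([np.cos(t),np.sin(t),0]); z=np.array([0,0,-1.]); rv=R.from_matrix(np.c_[np.cross(y,z),y,z]).as_rotvec()
        s=bot.ik([*xy,HI],rv)
        if s is not None and (best is None or np.abs(s-q).max()<best[0]): best=(np.abs(np.array(s)-q).max(),rv)
    bot.movep([*xy,HI],best[1])
def say(tag):
    s=bot.get_state(); print(tag,"t",round(s["time_s"],1),"gap",round(85*s["finger_gap"],1),"grip",round(s["grip_force"],1),"pos",s["position"].round(1),"F",s["ft_force"].round(1))
def pick(xy,th,z,force=40):
    hover(xy,th); bot.move_straight([*xy,z],150); grab(force); say("grasped"); bot.move_straight([*xy,HI],150)
def place(xy,th,z):
    hover(xy,th); say("carried"); bot.move_straight([*xy,z+25],180); bot.move_straight([*xy,z+1],40); say("down"); let_go(); bot.dwell(.2); bot.move_straight([*xy,HI],150)
def snap(n):
    import cv2
    d=viewer.read_camera("top"); np.savez(n+".npz",**d); cv2.imwrite(f"pics/{n}.png",cv2.cvtColor(d["color"],cv2.COLOR_RGB2BGR)); return d
E
python3 - <<'E'
from act import *
pick(START["tin"],TR,50); place(SLOT["tin"],MY,42); say("end"); snap("a1")
E
```

```text
grasped t 4.0 gap 52.8 grip 42.1 pos [563.   -9.3  51. ] F [-1.4  0.1  5.7]
carried t 6.3 gap 53.0 grip 42.1 pos [ 387.5 -309.5  179.8] F [-0.6  0.4 -2. ]
down t 7.8 gap 53.2 grip 42.7 pos [ 386.6 -309.7   43. ] F [-1.4  2.6  4.7]
end t 9.5 gap 85.3 grip 0.0 pos [ 386.5 -309.6  179.2] F [-0.2 -0.1 -0.6]
```

```bash
python3 - <<'E'
from act import *
for v in("crucible","jar"):
    pick(START[v],TR,50); place(SLOT[v],MY,42)
hover((450,312),VY); say("end"); d=snap("a2")
from vis import *
Z=cloud(d)[...,2]
for v,h in dict(tin=78,crucible=80,jar=82).items():
    u,w=np.round(pix(d,[*SLOT[v],h])).astype(int)
    print(v,SLOT[v].round(1),circ(d,(u-22,w-22,u+23,w+23),h,((abs(Z-h)<6)*255).astype(np.uint8)))
print(circ(d,(314,148,343,174),26,((abs(Z-26)<6)*255).astype(np.uint8)))
E
```

```text
grasped t 12.2 gap 52.9 grip 42.3 pos [600.5 -66.8  51.1] F [-2.3 -0.2  5.7]
carried t 14.3 gap 52.5 grip 42.4 pos [ 466.5 -320.8  179.6] F [ 0.2 -0.3 -3.5]
down t 15.8 gap 52.7 grip 43.0 pos [ 465.8 -321.1   43.2] F [-2.   1.7  2.8]
grasped t 20.4 gap 50.8 grip 42.2 pos [609.   46.4  51. ] F [-0.3 -0.7  5.3]
carried t 22.9 gap 50.7 grip 41.8 pos [ 545.8 -331.9  179.7] F [ 0.2  1.4 -1.8]
down t 24.4 gap 51.0 grip 42.5 pos [ 544.9 -332.6   43.1] F [-3.4  1.1  3.3]
end t 28.4 gap 84.9 grip 0.0 pos [450.5 311.4 180. ] F [-0.7 -0.2  0.6]
tin [ 387. -310.] (array([ 382.5, -305.3]), array([46.7, 48.1]), array([ 383.1, -305. ]))
crucible [ 466.2 -321.4] (array([ 461.6, -316.7]), array([45.5, 47.2]), array([ 461.9, -316.2]))
jar [ 545.4 -332.8] (array([ 540.5, -328.6]), array([44.7, 46.7]), array([ 540.7, -327.8]))
(array([621.3, -10.1]), array([37.9, 38.3]), array([621.1, -10.2]))
```

View pics/a2.png

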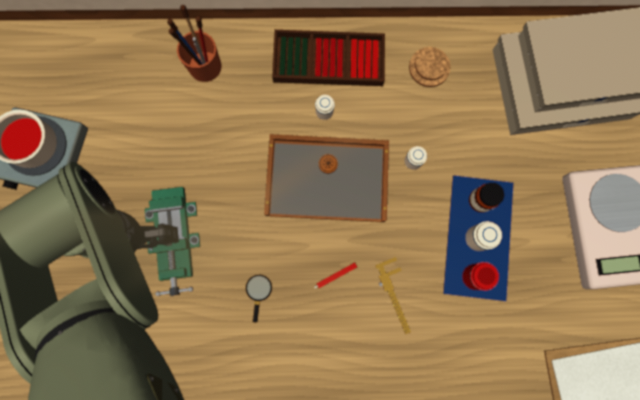

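All three vessels stand on the mat at (489,197), (486,236) and (482,276), and the matrix is undisturbed at (328,163). Next is the matrix.

```bash
python3 - <<'E'
from act import *
pick(MATRIX,VY,28); say("lifted")
g=85*bot.get_state()["finger_gap"]
if 33<g<46:
    hover((500,313),VY); say("above"); snap("b1")
E
```

```text
grasped t 31.5 gap 38.0 grip 39.9 pos [624.2 -10.2  28.9] F [-1.3 -0.4  5.3]
lifted t 32.7 gap 37.7 grip 40.3 pos [623.1 -10.1 178.8] F [-0.8  0.8 -2.5]
above t 34.0 gap 37.7 grip 40.3 pos [500.6 312.1 179.9] F [ 0.8 -0.2 -2.1]
```

```bash
python3 -c "
from vis import *
import json
from cell import viewer
d=viewer.read_camera('scene'); np.savez('b2.npz',**d)
im=d['color'][120:260,370:500,::-1]; cv2.imwrite('pics/b2.png',cv2.resize(im,None,fx=4,fy=4,interpolation=2))"
```

```text
(no output)
```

View pics/b2.png

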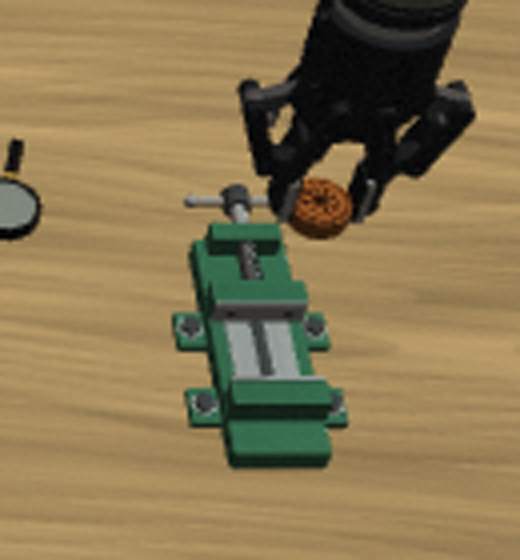

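The matrix is held level, at about (320,207) in the crop. It may sit slightly forward of the pad centre, so I'll measure that before lowering.

```bash
python3 - <<'E'
from vis import *
d=dict(np.load('b2.npz')); W=cloud(d); h=cv2.cvtColor(d["color"],cv2.COLOR_RGB2HSV)
m=(h[...,0]<18)&(h[...,1]>140)&(W[...,2]>120)&(W[...,2]<230); m[:, :430]=0; m[:,470:]=0; m[:150]=0;m[200:]=0
P=W[m]; print(m.sum(),P.mean(0).round(1),np.percentile(P,[3,50,97],axis=0).round(1))
top=abs(P[:,2]-np.percentile(P[:,2],75))<4; print("top face",P[top].mean(0).round(1),P[top].min(0).round(1),P[top].max(0).round(1))
E
```

```text
184 [505.9 314.7 176. ] [[485.  298.2 166.1]
 [507.5 314.5 176.9]
 [520.4 331.3 181.2]]
top face [502.6 315.6 177.6] [483.5 297.7 174.6] [520.4 333.9 181.6]
```

```bash
python3 - <<'E'
from act import *
place((500,311),VY,36.5); hover((420,200),VY); say("end")
d=snap("c1")
import cv2
s=viewer.read_camera("scene"); np.savez('c2.npz',**s)
f=lambda im:cv2.resize(im,(390,390),interpolation=2)
cv2.imwrite("pics/c.png",np.hstack([f(d["color"][170:300,105:235]),f(s["color"][140:250,380:490])])[...,::-1])
E
```

```text
carried t 34.4 gap 37.9 grip 40.3 pos [500.4 310.3 180. ] F [ 0.  -0.3 -2.1]
down t 35.9 gap 38.2 grip 40.3 pos [500.1 311.1  37.4] F [ 0.5  0.3 -1.3]
end t 38.3 gap 85.3 grip 0.0 pos [420.1 199.9 179.8] F [ 0.5 -0.4 -0.5]
```

View pics/c.png

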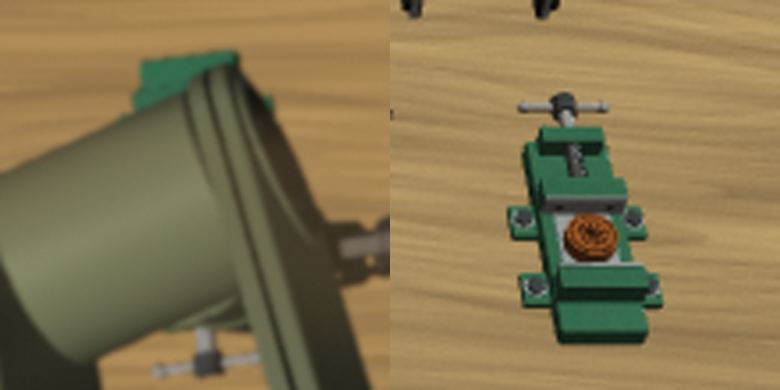

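The scene half shows the matrix flat on the bed at about (591,237), roughly centred. The arm hides it from the top camera, so I'll move clear and measure.

```bash
python3 - <<'E'
from act import *
from vis import *
hover(SLOT["crucible"],MY); say("t"); D=dict(top=snap("e1"),scene=viewer.read_camera("scene"))
out=[]
X,Y=np.meshgrid(np.arange(560,440,-.35),np.arange(372,252,-.35),indexing="ij")
for n,d in D.items():
    h=cv2.cvtColor(d["color"],cv2.COLOR_RGB2HSV)
    b=(130,190,210,270) if n=="top" else (430,190,460,222)
    m=((h[...,0]<18)&(h[...,1]>140)).astype(np.uint8)*255
    if n=="top": m[:190]=0;m[262:]=0;m[:,:152]=0;m[:,190:]=0
    W=cloud(d); mm=np.zeros_like(m);mm[b[1]:b[3],b[0]:b[2]]=m[b[1]:b[3],b[0]:b[2]]
    print(n,circ(d,b,34,m), "z",np.median(W[mm>0][:,2]))
    u,v=pix(d,np.stack([X,Y,X*0+34],-1)); out.append(cv2.remap(d["color"],u.astype(np.float32),v.astype(np.float32),1))
cv2.imwrite("pics/e.png",np.hstack(out)[...,::-1])
E
```

```text
t t 40.3 gap 85.0 grip 0.0 pos [ 466.6 -320.5  180. ] F [ 0.2 -0.7 -0.5]
top (array([498.3, 311.8]), array([34.5, 37. ]), array([498.1, 312. ])) z 35.18224031031434
scene (array([503. , 311.7]), array([35.6, 46.4]), array([502.8, 308.8])) z 34.479866542249226
```

View pics/e.png

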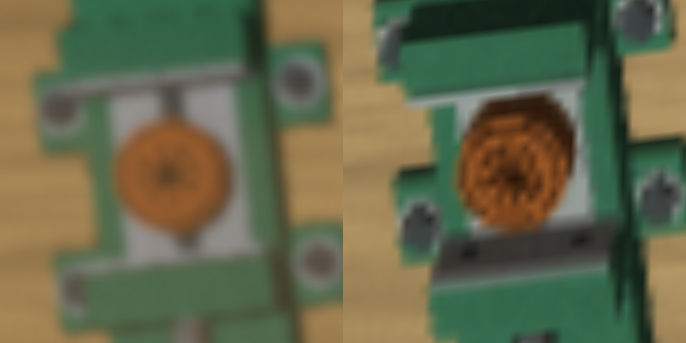

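In the top half, the matrix centre (172,177) lies midway between the jaw faces (rows ~88 and ~257). That puts it within about 2 mm in x and 3 mm in y, at bed height. Now I return the vessels.

```bash
python3 - <<'E'
from act import *
for v in("crucible","jar","tin"):
    pick(SLOT[v],MY,42); place(START[v],TR,50)
hover((450,-330),MY); say("end"); d=snap("f1")
from vis import *
for n,d,q in(("now",d,0),("start",dict(np.load("top0.npz")),0)):
    Z=cloud(d)[...,2]
    for v,h in dict(tin=86,crucible=88,jar=90).items():
        u,w=np.round(pix(d,[*START[v],h])).astype(int)
        print(n,v,circ(d,(u-20,w-20,u+21,w+21),h,((abs(Z-h)<6)*255).astype(np.uint8)))
E
```

```text
grasped t 42.2 gap 52.8 grip 41.9 pos [ 466.6 -321.6   43.1] F [-0.9  1.7  6.3]
carried t 44.3 gap 52.8 grip 42.4 pos [599.6 -67.5 179.4] F [ 0.4 -0.9 -3.1]
down t 45.8 gap 53.1 grip 42.9 pos [599.5 -66.7  51.1] F [-3.4  0.7  1.9]
grasped t 50.1 gap 51.1 grip 42.1 pos [ 545.9 -333.1   43.1] F [-0.3  0.5  5. ]
carried t 52.6 gap 50.6 grip 41.8 pos [608.6  45.5 179.8] F [ 0.9  0.1 -1.3]
down t 54.0 gap 50.7 grip 42.3 pos [608.   46.4  51.1] F [-2.5 -0.1  3.5]
grasped t 58.7 gap 53.0 grip 41.7 pos [ 387.4 -310.2   42.9] F [ 0.5 -0.1  6.5]
carried t 61.1 gap 52.7 grip 42.1 pos [562.1 -10.1 179.6] F [ 0.   0.6 -0.7]
down t 62.6 gap 52.8 grip 42.6 pos [562.1  -9.3  50.9] F [-1.8 -0.   1.5]
end t 65.5 gap 84.9 grip 0.0 pos [ 450.3 -329.3  179.7] F [-0.3  0.  -0.1]
now tin (array([559.9, -10.1]), array([46.2, 48. ]), array([558.8,  -9.4]))
now crucible (array([597.1, -67.4]), array([45.5, 47.2]), array([596.8, -67.2]))
now jar (array([605.8,  45.6]), array([45.3, 45.7]), array([605.4,  45.2]))
start tin (array([560.5,  -9.2]), array([46.8, 48. ]), array([559.4,  -8.7]))
start crucible (array([597.5, -66.8]), array([45.5, 46.9]), array([597.6, -66.6]))
start jar (array([606.1,  46.3]), array([44.5, 45.8]), array([605.9,  46.3]))
```

View pics/f1.png

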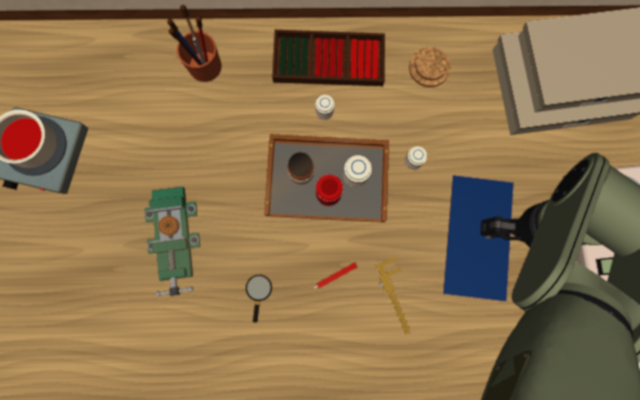

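The vessels are back at (300,165), (358,168) and (329,188), each within about 1 mm of its start. The matrix is in the vise at (169,226), and the bystanders haven't moved.

```bash
python3 -c "
from cell import order
print(order.job_done())"
```

```text
the job is handed in; nothing more can be done
None
```

The job is handed in with no verdict returned: the matrix lies flat in the vise about 3 mm or less from centre, all three vessels stand within about 1 mm of their starting places, and the loupe, calipers and wax stick look unmoved.

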